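# Load the burnout tray with casting rings in order of size

## Task

Load the burnout tray for the furnace: stand the four filled casting rings in its four bays in order of size, the smallest in the bay next to the handle (the cool door end) and the largest in the bay farthest from it, which goes to the hot back wall. Keep the brittle rings upright, set each one gently down flat in the middle of its bay, and leave the little glass dish among them where it is.

Things in the scene. Friction and masses are not known exactly. Their poses are not given: they have to be found in the camera images.
- ring_s: The smallest of the four filled casting rings: an upright plain steel cylinder, 30 mm in diameter and 42 mm tall, closed by a pale plaster face just below its upper rim (solid, grip it by its outside). Stands on the worktop. Origin: centre of its underside; z axis up, along the ring.
- ring_m: The second smallest of the four filled casting rings: an upright plain steel cylinder, 40 mm in diameter and 48 mm tall, closed by a pale plaster face just below its upper rim (solid, grip it by its outside). Stands on the worktop. Origin: centre of its underside; z axis up, along the ring.
- ring_l: The second largest of the four filled casting rings: an upright plain steel cylinder, 50 mm in diameter and 54 mm tall, closed by a pale plaster face just below its upper rim (solid, grip it by its outside). Stands on the worktop. Origin: centre of its underside; z axis up, along the ring.
- ring_xl: The largest of the four filled casting rings: an upright plain steel cylinder, 60 mm in diameter and 60 mm tall, closed by a pale plaster face just below its upper rim (solid, grip it by its outside). Stands on the worktop. Origin: centre of its underside; z axis up, along the ring.
- setter_1: White ribbed ceramic plate, 74 x 77 mm and 8 mm thick, fixed in the tray's first bay, next to the tray's handle. Origin: centre of its underside, 3 mm above the worktop; a ring stands on its upper face, 8 mm above the origin (11 mm above the worktop). x axis: along the tray's row of bays, away from the handle; z up.
- setter_2: White ribbed ceramic plate, 74 x 77 mm and 8 mm thick, fixed in the tray's second bay from the handle. Origin: centre of its underside, 3 mm above the worktop; a ring stands on its upper face, 8 mm above the origin (11 mm above the worktop). x axis: along the tray's row of bays, away from the handle; z up.
- setter_3: White ribbed ceramic plate, 74 x 77 mm and 8 mm thick, fixed in the tray's third bay from the handle. Origin: centre of its underside, 3 mm above the worktop; a ring stands on its upper face, 8 mm above the origin (11 mm above the worktop). x axis: along the tray's row of bays, away from the handle; z up.
- setter_4: White ribbed ceramic plate, 74 x 77 mm and 8 mm thick, fixed in the tray's fourth bay, at the far end from the handle. Origin: centre of its underside, 3 mm above the worktop; a ring stands on its upper face, 8 mm above the origin (11 mm above the worktop). x axis: along the tray's row of bays, away from the handle; z up.
- burnout_tray: Long dark sheet-steel burnout tray with four equal bays in one row, fixed to the worktop: 326 mm long, 86 mm wide, walls 20 mm high (9 mm above the ceramic plates), with 3 mm partitions; the bays are 77 x 80 mm inside and their centres lie 80 mm apart. A loop handle of bright steel bar sticks out 58 mm, up to 28 mm high, at one end. Origin: centre of its underside; x axis along the row, pointing away from the handle; z up.
- glass_dish: Small green glass dish with a waist, 35 mm across and 24 mm tall, standing loose among the rings; not to be moved. Origin: centre of its underside. Behind dish and rings two 0.42 m tall stacks of plastic pans stand fixed on the worktop from x = 0.64 on, y = 0.05 to 0.50: swing between rings and tray in front of them. Cartons stand behind the tray beyond x = 0.74; oddments and a machine to its right beyond y = -0.40 (x over 0.65: -0.28).

How it is judged:
By the outcome, as a careful person would: the job done as asked, in the order asked, and still so for the second after the job is handed in, with the robot touching nothing.
It also fails if it takes over 106 s, if anything falls off the work surface, if the arm or the gripper's body presses on something with over 40 N, if the wrist force passes 120 N, or if a joint passes its speed limit or range.

## Robot

A 6-joint arm with a two-finger parallel gripper is mounted at the origin on a cart in front of the work surface, level with it; the furniture and walls round the work are solid. World frame = base frame: x ahead of the robot, y to its left, z up, the work surface at z = 0. Lengths are in m, angles in rad, forces in N, time in s.
With the tool pointing down it reaches from about 0.375 to 0.975 m from the base axis. Payload 3.8 kg.
Tool frame: the origin (TCP) lies between the finger pads; the fingertips stand 17 mm ahead of it and the grasp point (between the pads) lies 2 mm behind it; z points along the fingers, y is the line along which they close (so a half turn about z gives the same grasp; the last joint's range is limited). The gripper opens to 85 mm and grips with 20 to 120 N. Pads are 22 mm wide; open, the fingers measure 114 mm over their backs; the gripper's body (76 mm by 85 mm) begins 54 mm behind the grasp point. The pads swing forward as they close: fully open they stand 13 mm farther back than shut.
Start: joints at [-1.212, 0.264, 1.604, -0, 1.274, -0.037], TCP at [0.26, -0.623, 0.248] pointing down, gripper open.
Joint ranges: [-2.63, 2.63], [-0.94, 2.18], [0.31, 2.57], [-1.31, 4.45], [0, 2.66], [-2.55, 2.55]. Speed limits (rad/s): [2.57, 2.57, 3.14, 3.14, 3.14, 3.14].

## Interface

Orientations are given as a rotation vector (axis times angle).
In Python, from workcell import bot gives the robot as it stands.
- The arm moves only by the tool play_rows, never from a script. Its argument "steps" is one flat list of numbers, 4 for each row, row after row: the shift along the tool's x, y, z in m, then the turn about the tool's z in rad. A call has 1 to 10 rows; each row is the pose to reach, as a shift and turn from the pose commanded when the call began, along the tool's axes at that moment; what a row does not reach only later rows make up. A row lasts 1/8 s, in which the tool goes at most 62.5 mm and 10.7 degrees, less where a joint would pass 70% of its speed; a pose out of reach is approached as far as the arm can. A call with a gripper value outside its range is refused whole. "jaw" is the closure in counts, from 0 (fully open) to 255 (shut), set as the call begins (left out, the last holds). The fingers move at their own pace and stop on an object; "grip_force" is the grip in N (left out, the last holds). Time passes only in rows, so rows that repeat a pose let the fingers close. It gives the time, the measured TCP pose, the force, the opening and the grip force at its end, in the units of the state.
- bot.read_state(): the state, without advancing time (a new reading comes with each control period).
- bot.read_camera(name): name is "side" or "top"; returns a dict with "pixels" (384x512x3 uint8, blue, green, red), "mtx" (3x3 intrinsics, pixels), "dist" ([k1, k2, p1, p2, k3] as OpenCV has them; the pictures are not rectified), "R" (3x3) and "t" (3): a world point X has camera coordinates R X + t. Camera axes: x right, y down, z forward; pixel columns grow to the right and rows downward; lengths in m; the calibration is good to about 2 mm. A picture is of the moment at which its call begins. There is no depth.
- bot.finish_job(): hands the job in; it is judged then, once.
The state is a dict: "time": time; "q": joint angles; "joint_vel": joint speeds; "joint_torque": joint torques, N m; "tool_pos": TCP position; "tcp_rot": TCP orientation; "wrist_force": force on the tool from outside, world axes, zero at the start; "torque": the same for the moment, N m; "width": opening from 0.0 (shut) to 1.0 (fully open); "grip_force": force on a finger pad.
Only numpy, scipy, OpenCV 4.12 (cv2) and the standard library are available. Lean on these libraries where they do the work, as an engineer would, in place of code of your own. Each camera call takes 0.05 s, during which the arm holds its last target. There are 200 camera calls.

## Working session

There is one attempt and no reset: what is moved stays moved. The work goes in short steps, Python scripts to look and compute and a tool call to move; the robot and the scene stay as the last step left them, time stands still between calls to the robot, and variables do not carry over. Pictures are saved under pics/ and viewed, at most 14 in all, crops included, and the job is handed in when it is done.

Besides the shell and the picture viewer there is one more tool, called after "Call:" by a JSON object that holds its "op" and its "data", one argument or row to a line. play_rows: Moves the arm, as the interface text tells. Its arguments: {"type":"object","properties":{"steps":{"type":"array"},"jaw":{"type":"number"},"grip_force":{"type":"number"}},"required":["steps"]}

```bash
ls; mkdir -p pics; python3 - <<'E'
from workcell import bot
import cv2,numpy as np
np.set_printoptions(precision=3,suppress=True)
for n in ("side","top"):
    c=bot.read_camera(n); cv2.imwrite(f"pics/{n}0.png",c["pixels"]); print(n,c["mtx"].tolist(),c["dist"],(-c["R"].T@c["t"]),c["R"])
s=bot.read_state(); print(s)
E
```

```text
pics
side [[430.4359484029971, 0.0, 263.9292233789793], [0.0, 430.4359484029971, 192.48221500594587], [0.0, 0.0, 1.0]] [-0.122  0.     0.     0.     0.   ] [0.059 0.81  0.608] [[-0.848 -0.529 -0.006]
 [-0.272  0.446 -0.852]
 [ 0.454 -0.722 -0.523]]
top [[437.80833699248035, 0.0, 259.3113022435299], [0.0, 437.80833699248035, 193.53990413120016], [0.0, 0.0, 1.0]] [-0.084  0.     0.     0.     0.   ] [0.336 0.035 1.177] [[-0.018 -1.    -0.019]
 [-0.983  0.021 -0.18 ]
 [ 0.181  0.015 -0.983]]
{'time': 0.1, 'q': array([-1.212,  0.265,  1.605, -0.   ,  1.274, -0.037]), 'joint_vel': array([-0.   , -0.004, -0.003, -0.   ,  0.001, -0.   ]), 'joint_torque': array([  0.001, -51.671, -36.859,   0.   ,   0.006,  -0.   ]), 'tool_pos': array([ 0.26 , -0.622,  0.247]), 'tcp_rot': array([-3.078, -0.617,  0.001]), 'wrist_force': array([ 0.527, -0.337,  0.518]), 'torque': array([ 0.013, -0.015,  0.051]), 'grip_force': 0.0, 'width': 0.9969981191265471}
```

View pics/top0.png

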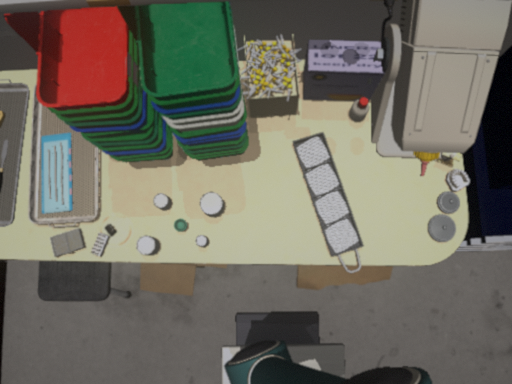

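View pics/side0.png

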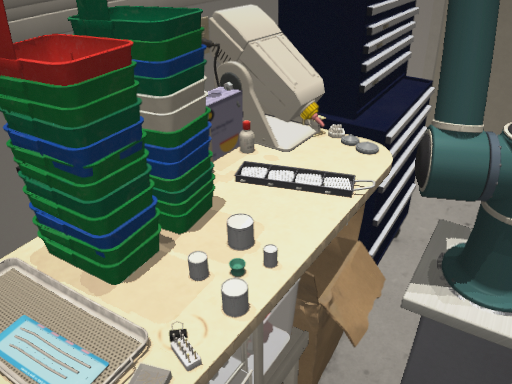

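The top view shows the rings at about (211,204) XL, (148,245) L, (162,202) M and (202,241) S, with the dish at (181,225). The tray's white plates run from (313,150), the far end, to (342,236) beside the handle at (350,262). The side view agrees with this.

```bash
cat > h.py <<'E'
from workcell import bot
import cv2,numpy as np
np.set_printoptions(precision=4,suppress=True)
def ray(c,uv,z):
    p=cv2.undistortPoints(np.array([[uv]],float),c["mtx"],c["dist"])[0,0]
    d=c["R"].T@np.array([p[0],p[1],1]); o=-c["R"].T@c["t"]
    return (o+d*(z-o[2])/d[2])[:2]
def blob(c,uv,r=24,lo=150,sat=60):
    hsv=cv2.cvtColor(c["pixels"],cv2.COLOR_BGR2HSV)
    m=((hsv[...,2]>lo)&(hsv[...,1]<sat)).astype(np.uint8)
    m=cv2.morphologyEx(m,cv2.MORPH_CLOSE,np.ones((3,3)))
    w=np.zeros_like(m); cv2.circle(w,tuple(int(v) for v in uv),r,1,-1)
    n,l,s,ce=cv2.connectedComponentsWithStats(m*w)
    i=1+np.argmax(s[1:,4])
    k,_=cv2.findContours((l==i).astype(np.uint8),cv2.RETR_EXTERNAL,cv2.CHAIN_APPROX_NONE)
    return k[0][:,0,:],s[i]
E
python3 - <<'E'
from h import *
c=bot.read_camera("top")
for n,uv,z in (("s",(202,241),.042),("m",(162,202),.048),("l",(148,245),.054),("xl",(211,204),.06)):
    k,s=blob(c,uv,18)
    P=np.array([ray(c,p,z) for p in k.astype(float)]); ctr,r=cv2.minEnclosingCircle(P.astype(np.float32))
    print(n,s,ctr,2*r, P.min(0),P.max(0))
T=[]
for i,uv in enumerate(((342,236),(333,208),(322,180),(313,150))):
    k,s=blob(c,uv,30)
    P=np.array([ray(c,p,.011) for p in k.astype(float)],np.float32)
    b=cv2.minAreaRect(P);T.append(b[0]); print(i+1,s,b)
T=np.array(T);d=T[3]-T[0];print(np.linalg.norm(d)/3,np.degrees(np.arctan2(d[1],d[0])),T.mean(0))
big=cv2.resize(c["pixels"][170:270,120:260],None,fx=5,fy=5,interpolation=cv2.INTER_CUBIC);cv2.imwrite("pics/crop1.png",big)
E
```

```text
s [184 223  37  37 972] (0.42249342799186707, 0.20411783456802368) 0.09424073994159698 [0.376 0.157] [0.4694 0.251 ]
m [144 184  37  37 905] (0.526505708694458, 0.30973219871520996) 0.09734690189361572 [0.4785 0.2617] [0.5746 0.3577]
l [130 227  37  36 890] (0.4134513735771179, 0.34267884492874146) 0.09508465230464935 [0.3697 0.2954] [0.46   0.3898]
xl [193 186  37  37 901] (0.5166651606559753, 0.17826616764068604) 0.09463445842266083 [0.4694 0.1315] [0.5639 0.2252]
1 [ 312  206   61   60 2230] ((0.4325897991657257, -0.1646718680858612), (0.15616372227668762, 0.15922421216964722), 5.671755313873291)
2 [ 312  178   42   61 1326] ((0.5064666271209717, -0.14046809077262878), (0.16075071692466736, 0.07580070942640305), 15.408476829528809)
3 [ 301  150   43   61 1305] ((0.5852915048599243, -0.11834657937288284), (0.16436335444450378, 0.07630142569541931), 15.99637508392334)
4 [ 283  120   61   59 1344] ((0.6780390739440918, -0.09475965052843094), (0.15312035381793976, 0.16579462587833405), 15.473578453063965)
0.0850706011714344 15.898737422921753 [ 0.5506 -0.1296]
```

View pics/crop1.png

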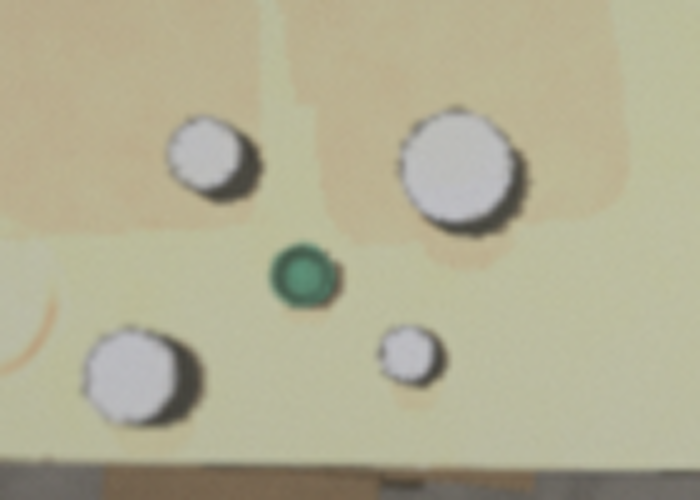

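The crop shows four pale round tops and the dish at crop (303,276). The table shares their brightness, so I'll separate them by blue-red chroma instead.

```bash
python3 - <<'E'
s=open('h.py').read()
a=s.index('    hsv='); b=s.index('    m=cv2.morph')
s=s[:a]+'    p=c["pixels"].astype(int); m=((p[...,0]-p[...,2]>-10)&(p.sum(2)>lo*3)&(abs(p[...,1]-p[...,2])<25)).astype(np.uint8)\n'+s[b:]
open('h.py','w').write(s)
E
python3 - <<'E'
from h import *
c=bot.read_camera("top"); sd=bot.read_camera("side")
for uv in ((202,241),(162,202),(220,230)): print(c["pixels"][uv[1],uv[0]])
for n,uv,z,us in (("s",(202,241),.042,(270,248)),("m",(162,202),.048,(198,257)),("l",(148,245),.054,(235,286)),("xl",(211,204),.06,(240,222))):
  for cam,q,lo in ((c,uv,150),(sd,us,165)):
    k,s=blob(cam,q,18,lo)
    P=np.array([ray(cam,p,z) for p in k.astype(float)],np.float32); ctr,r=cv2.minEnclosingCircle(P)
    print(n,s,ctr,2*r, cv2.fitEllipse(P))
T=[]
for i,uv in enumerate(((342,236),(333,208),(322,180),(313,150))):
    k,s=blob(c,uv,23,130)
    P=np.array([ray(c,p,.011) for p in k.astype(float)],np.float32)
    b=cv2.minAreaRect(P);T.append(b[0]); print(i+1,s,b)
T=np.array(T);d=T[3]-T[0];print(np.linalg.norm(d)/3,np.degrees(np.arctan2(d[1],d[0])),T.mean(0))
# dish
h=cv2.cvtColor(c["pixels"],cv2.COLOR_BGR2HSV);m=((h[...,0]>60)&(h[...,0]<95)&(h[...,1]>90)).astype(np.uint8);m[:210]=0;m[240:]=0;m[:,:165]=0;m[:,200:]=0
ys,xs=np.nonzero(m);print("dish",ray(c,(xs.mean(),ys.mean()),.024))
E
```

```text
[190 186 185]
[186 187 187]
[159 188 187]
s [196 235  10  11  83] (0.4248567521572113, 0.20763260126113892) 0.02750803343951702 ((0.4248863160610199, 0.20733989775180817), (0.023480867967009544, 0.02615070343017578), 91.90304565429688)
s [264 245  13   8  74] (0.4225082993507385, 0.21071535348892212) 0.026771966367959976 ((0.4223102033138275, 0.21076877415180206), (0.021749382838606834, 0.024903075769543648), 148.91685485839844)
m [154 194  14  13 138] (0.531728208065033, 0.3141428232192993) 0.03603522107005119 ((0.531312882900238, 0.3143562972545624), (0.03254169598221779, 0.03385453298687935), 167.53977966308594)
m [189 251  10  10  26] (0.5386227965354919, 0.3175354301929474) 0.03199303150177002 ((0.5368838906288147, 0.31715673208236694), (0.012239456176757812, 0.02947913110256195), 14.341827392578125)
l [137 236  17  18 254] (0.414346843957901, 0.3500972390174866) 0.04742923006415367 ((0.41451629996299744, 0.3502326011657715), (0.043831419199705124, 0.045223627239465714), 87.1677474975586)
l [222 278  25  18 317] (0.41324084997177124, 0.35259249806404114) 0.04694538563489914 ((0.
[... 407 characters left out ...]
 0.18153716623783112), (0.034906428307294846, 0.0452420674264431), 6.611212253570557)
1 [324 213  34  40 883] ((0.4420962333679199, -0.15749633312225342), (0.09459058940410614, 0.07599955052137375), 24.818017959594727)
2 [ 315  185   36   47 1043] ((0.5060321092605591, -0.14162969589233398), (0.1228303387761116, 0.07814030349254608), 22.889514923095703)
3 [ 305  157   35   47 1001] ((0.5848603844642639, -0.11834610998630524), (0.1256747543811798, 0.07703453302383423), 19.348388671875)
4 [297 137  33  37 784] ((0.6533467769622803, -0.09949001669883728), (0.09648113697767258, 0.07670698314905167), 26.101083755493164)
0.07302322683299413 15.354164587894992 [ 0.5466 -0.1292]
dish [0.4699 0.2656]
```

```bash
python3 - <<'E'
from h import *
def tray(cam,poly,lo):
    p=cam["pixels"].astype(int); m=((p[...,0]-p[...,2]>-10)&(p.sum(2)>lo*3)).astype(np.uint8)
    w=np.zeros_like(m); cv2.fillPoly(w,[np.array(poly,np.int32)],1); m*=w
    m=cv2.morphologyEx(m,cv2.MORPH_CLOSE,np.ones((3,3)))
    ks,_=cv2.findContours(m,cv2.RETR_EXTERNAL,cv2.CHAIN_APPROX_NONE); ks=[k for k in ks if cv2.contourArea(k)>40]
    P=np.array([ray(cam,q,.011) for q in np.vstack(ks)[:,0].astype(float)],np.float32)
    b=cv2.minAreaRect(P); print(len(ks),b)
c=bot.read_camera("top"); sd=bot.read_camera("side")
for lo in (130,145): tray(c,[(290,135),(322,128),(364,245),(330,255)],lo)
for lo in (130,160): tray(sd,[(232,165),(240,160),(357,173),(354,196),(330,193),(232,181)],lo)
o=np.hstack([cv2.resize(c["pixels"][120:280,275:375],None,fx=3.5,fy=3.5),cv2.resize(sd["pixels"][150:210,225:365],None,fx=3,fy=3)]) if 0 else cv2.resize(c["pixels"][125:275,280:375],None,fx=3.8,fy=3.8)
cv2.imwrite("pics/tray.png",o)
E
```

```text
1 ((0.5481665134429932, -0.12859603762626648), (0.3193911612033844, 0.0790550708770752), 16.079313278198242)
1 ((0.5483155250549316, -0.12915045022964478), (0.31767910718917847, 0.07728385180234909), 16.203611373901367)
1 ((0.5439285039901733, -0.13477367162704468), (0.3315586447715759, 0.06478583067655563), 16.240581512451172)
1 ((0.5493515133857727, -0.1332019716501236), (0.3163784146308899, 0.062092121690511703), 16.463064193725586)
```

View pics/tray.png

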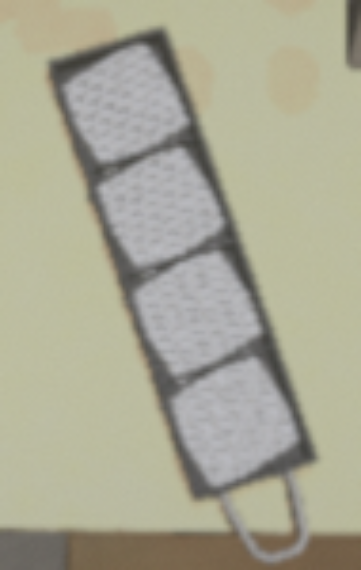

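The tray centre is about (0.548, -0.130) at 16.2°, and the measured white area of 318x77 mm matches what's expected. One yaw, with the fingers closing across the tray, works for every pick and place and clears the dish.

Call:
{"op": "play_rows", "data": {
  "steps": [0.02,-0.02,0.003,0.01,0.06,-0.065,0.01,0.03,0.1,-0.108,0.015,0.05,0.142,-0.154,0.02,0.07,0.186,-0.202,0.025,0.09,0.23,-0.25,0.03,0.1,0.274,-0.297,0.035,0.11,0.316,-0.343,0.04,0.113,0.355,-0.385,0.045,0.113,0.377,-0.409,0.048,0.113],
  "jaw": 0,
  "grip_force": 45
}}

```text
time: 1.6
tool_pos: [0.4509, -0.0974, 0.2004]
tcp_rot: [-3.11, -0.446, -0.001]
wrist_force: [0.9, -0.1, 0.4]
width: 0.999
grip_force: 0.0
```

```bash
cat >> h.py <<'E'
RINGS=dict(s=(.4237,.209),m=(.532,.315),l=(.414,.3515),xl=(.518,.180))
C=np.array([.5484,-.130]); A=np.radians(16.2); U=np.array([np.cos(A),np.sin(A)])
BAY={n:C+k*U for n,k in zip(("s","m","l","xl"),(-.12,-.04,.04,.12))}
def to(p,z,s=None):
    s=s or bot.read_state(); d=np.array([*p,z])-s["tool_pos"]
    from scipy.spatial.transform import Rotation as R
    return R.from_rotvec(s["tcp_rot"]).as_matrix().T@d
E
python3 - <<'E'
from h import *
s=bot.read_state(); print(s["time"],s["tool_pos"],s["q"])
from scipy.spatial.transform import Rotation as R
print(R.from_rotvec(s["tcp_rot"]).as_matrix(), np.degrees(A))
print(BAY)
print(to(RINGS["xl"],.15),to(RINGS["s"],.15))
E
```

```text
1.6 [ 0.4509 -0.0974  0.2004] [-0.2672 -0.112   2.0977  0.0005  1.1552  1.0183]
[[ 0.9596  0.2812  0.0008]
 [ 0.2812 -0.9596  0.0003]
 [ 0.0008 -0.     -1.    ]] 16.2
{'s': array([ 0.4332, -0.1635]), 'm': array([ 0.51  , -0.1412]), 'l': array([ 0.5868, -0.1188]), 'xl': array([ 0.6636, -0.0965])}
[ 0.1424 -0.2474  0.0505] [ 0.0601 -0.3017  0.0504]
```

Call:
{"op": "play_rows", "data": {
  "steps": [0.02,-0.035,0.01,0,0.05,-0.09,0.03,0,0.085,-0.15,0.05,0,0.118,-0.205,0.05,0,0.142,-0.247,0.05,0,0.142,-0.247,0.06,0,0.142,-0.247,0.095,0,0.142,-0.247,0.13,0,0.142,-0.247,0.15,0,0.142,-0.247,0.16,0]
}}

```text
time: 2.85
tool_pos: [0.5165, 0.1753, 0.0386]
tcp_rot: [3.11, 0.441, -0.005]
wrist_force: [-0.3, 0.2, 0.1]
width: 1.003
grip_force: 0.0
```

```bash
python3 - <<'E'
from h import *
print(to(RINGS["xl"],.04), bot.read_state()["wrist_force"])
a=bot.read_camera("top")["pixels"][150:290,110:290];b=bot.read_camera("side")["pixels"][150:330,150:350]
cv2.imwrite("pics/g1.png",np.hstack([cv2.resize(a,(400,400*140//180+49)),cv2.resize(b,(400,360))]))
E
```

```text
[ 0.0028 -0.0041 -0.0014] [-0.2726  0.2345  0.0539]
```

View pics/g1.png

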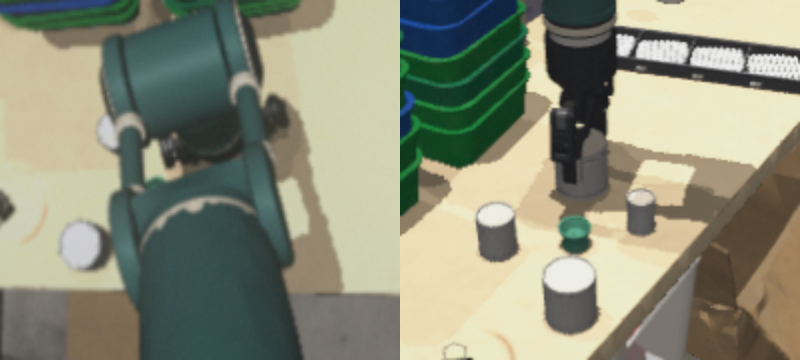

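The fingers straddle the XL ring in the side view, and the dish is untouched. I'll make a small correction and close.

Call:
{"op": "play_rows", "data": {
  "steps": [0.003,-0.004,0,0,0.003,-0.004,0,0]
}}

```text
time: 3.2
tool_pos: [0.521, 0.182, 0.0417]
tcp_rot: [-3.11, -0.443, -0.004]
wrist_force: [-0.0, 0.5, 1.1]
width: 0.999
grip_force: 0.0
```

Call:
{"op": "play_rows", "data": {
  "steps": [0,0,0,0,0,0,0,0,0,0,0,0,0,0,0,0,0,0,0,0,0,0,0,0],
  "jaw": 255
}}

```text
time: 3.95
tool_pos: [0.5204, 0.1814, 0.0412]
tcp_rot: [3.11, 0.443, 0.002]
wrist_force: [-0.7, -1.0, 6.3]
width: 0.688
grip_force: 49.5
```

```bash
python3 - <<'E'
from h import *
s=bot.read_state();print(s["wrist_force"],s["torque"],to((.50,.03),.13),to(BAY["xl"],.13))
E
```

```text
[-0.7215 -0.9883  6.2768] [-0.3858  0.0077  0.0168] [-0.0617  0.1398 -0.0888] [ 0.0601  0.3069 -0.0886]
```

Call:
{"op": "play_rows", "data": {
  "steps": [0,0,-0.01,0,0,0,-0.03,0,0,0.003,-0.06,0,-0.01,0.02,-0.085,0,-0.03,0.06,-0.09,0,-0.055,0.105,-0.09,0,-0.062,0.145,-0.09,0,-0.05,0.19,-0.09,0,-0.03,0.225,-0.09,0,0.0,0.26,-0.09,0]
}}

```text
time: 5.2
tool_pos: [0.5911, -0.0692, 0.1292]
tcp_rot: [-3.109, -0.441, 0.004]
wrist_force: [0.2, 0.7, -4.2]
width: 0.69
grip_force: 49.8
```

```bash
python3 - <<'E'
from h import *
s=bot.read_state();print(s["tool_pos"],s["wrist_force"],s["width"],to(BAY["xl"],.13))
E
```

```text
[ 0.5911 -0.0692  0.1292] [ 0.2452  0.699  -4.1635] 0.6896612123114755 [ 0.0621  0.0464 -0.001 ]
```

Call:
{"op": "play_rows", "data": {
  "steps": [0.02,0.015,0,0,0.045,0.034,0,0,0.063,0.046,0,0,0.063,0.046,0.01,0,0.063,0.046,0.03,0,0.063,0.046,0.05,0,0.063,0.046,0.06,0,0.063,0.046,0.065,0,0.063,0.046,0.065,0]
}}

```text
time: 6.32
tool_pos: [0.6654, -0.0948, 0.0651]
tcp_rot: [-3.11, -0.443, 0.001]
wrist_force: [0.0, 0.1, -4.3]
width: 0.691
grip_force: 49.9
```

```bash
python3 - <<'E'
from h import *
s=bot.read_state();print(s["tool_pos"],s["wrist_force"],s["width"],to(BAY["xl"],.0522))
a=bot.read_camera("top")["pixels"][120:270,260:400];b=bot.read_camera("side")["pixels"][110:220,220:370]
cv2.imwrite("pics/p1.png",np.hstack([cv2.resize(a,(390,418)),cv2.resize(b,(400,418))]))
E
```

```text
[ 0.6654 -0.0948  0.0651] [ 0.0136  0.0654 -4.278 ] 0.6912051181831449 [-0.0021  0.0012  0.0129]
```

View pics/p1.png

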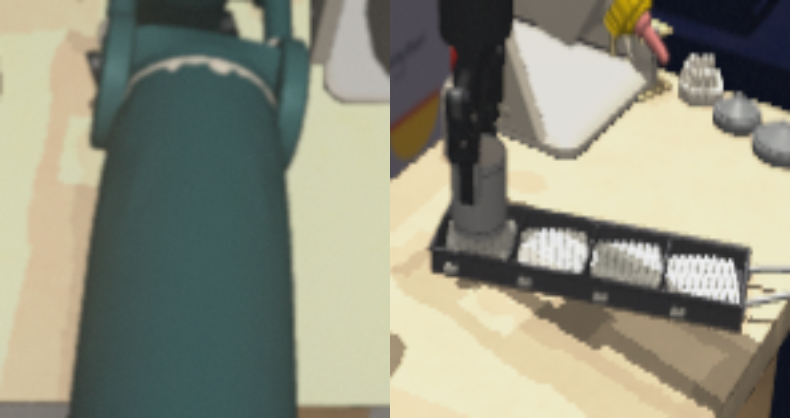

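In the side view the ring hovers over the middle of bay 4, and the weight reads 4 N. I'll lower it slowly.

Call:
{"op": "play_rows", "data": {
  "steps": [-0.001,0.001,0.003,0,-0.001,0.001,0.006,0,-0.001,0.001,0.008,0,-0.001,0.001,0.01,0,-0.001,0.001,0.011,0,-0.001,0.001,0.012,0,-0.001,0.001,0.0125,0,-0.001,0.001,0.0125,0]
}}

```text
time: 7.42
tool_pos: [0.6648, -0.0961, 0.0528]
tcp_rot: [3.11, 0.443, -0.0]
wrist_force: [0.3, 0.0, -3.8]
width: 0.69
grip_force: 49.9
```

Call:
{"op": "play_rows", "data": {
  "steps": [0,0,0.0005,0,0,0,0.001,0,0,0,0.0015,0,0,0,0.0015,0]
}}

```text
time: 7.92
tool_pos: [0.6649, -0.0961, 0.0523]
tcp_rot: [3.11, 0.443, 0.0]
wrist_force: [-4.5, 0.2, 4.8]
width: 0.691
grip_force: 50.5
```

Call:
{"op": "play_rows", "data": {
  "steps": [0,0,0,0,0,0,0,0,0,0,0,0,0,0,0,0,0,0,0,0],
  "jaw": 0
}}

```text
time: 8.55
tool_pos: [0.6648, -0.0961, 0.0512]
tcp_rot: [3.11, 0.443, 0.0]
wrist_force: [0.5, -1.1, -0.7]
width: 1.001
grip_force: 0.0
```

```bash
python3 - <<'E'
from h import *
s=bot.read_state();print(s["tool_pos"],s["wrist_force"],s["width"],to((.49,.03),.16),to((.42,.20),.16),to(RINGS["l"],.16),to(RINGS["l"],.038))
E
```

```text
[ 0.6648 -0.0961  0.0512] [ 0.5408 -1.149  -0.7074] 1.0010314456182208 [-0.1327 -0.1699 -0.1088] [-0.1525 -0.3527 -0.1088] [-0.1159 -0.4998 -0.1088] [-0.116  -0.4998  0.0132]
```

Call:
{"op": "play_rows", "data": {
  "steps": [0,0,-0.015,0,0,0,-0.05,0,-0.003,-0.003,-0.09,0,-0.03,-0.03,-0.109,0,-0.065,-0.075,-0.109,0,-0.1,-0.12,-0.109,0,-0.13,-0.17,-0.109,0,-0.14,-0.225,-0.109,0,-0.146,-0.28,-0.109,0,-0.152,-0.325,-0.109,0]
}}

```text
time: 9.8
tool_pos: [0.4276, 0.1753, 0.1618]
tcp_rot: [-3.109, -0.443, -0.004]
wrist_force: [0.1, -0.2, -0.1]
width: 1.0
grip_force: 0.0
```

```bash
python3 - <<'E'
from h import *
print(bot.read_state()["tool_pos"],to(RINGS["l"],.16),to(RINGS["l"],.038))
c=bot.read_camera("top");cv2.imwrite("pics/t2.png",c["pixels"][120:270,130:390][:, :]) 
b=bot.read_camera("side")["pixels"][110:340,160:370];a=c["pixels"][110:280,120:380]
cv2.imwrite("pics/p2.png",np.hstack([cv2.resize(a,(420,275)),cv2.resize(b,(300,275))]))
E
```

```text
[0.4276 0.1753 0.1618] [ 0.0361 -0.1729  0.002 ] [ 0.0358 -0.1729  0.124 ]
```

View pics/p2.png

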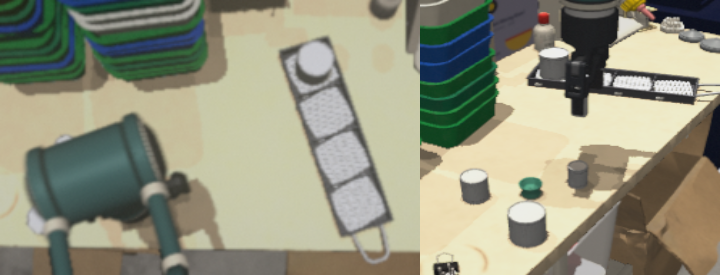

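XL stands in the far bay (top camera, about (314,147)). I'll measure it in the same camera frame as the tray, then go on to L.

```bash
python3 - <<'E'
from h import *
c=bot.read_camera("top")["pixels"],;c=bot.read_camera("top")
for lo in (175,185):
    k,s=blob(c,(314,147),13,lo);P=np.array([ray(c,p,.071) for p in k.astype(float)],np.float32);e=cv2.minEnclosingCircle(P);print(lo,s,e,cv2.fitEllipse(P)[:2],BAY["xl"])
s=bot.read_state();print(to(RINGS["l"],.038))
E
```

```text
175 [302 136  25  20 332] ((0.6579073667526245, -0.09332292526960373), 0.0327887125313282) ((0.6634036898612976, -0.09568064659833908), (0.05074417218565941, 0.056865863502025604)) [ 0.6636 -0.0965]
185 [306 136  20  20 304] ((0.6638486981391907, -0.09579561650753021), 0.02669496089220047) ((0.663592517375946, -0.09590166062116623), (0.049982473254203796, 0.05075210705399513)) [ 0.6636 -0.0965]
[ 0.036  -0.1741  0.1234]
```

Call:
{"op": "play_rows", "data": {
  "steps": [0.01,-0.045,0,0,0.022,-0.1,0,0,0.033,-0.15,0,0,0.036,-0.173,0.01,0,0.036,-0.173,0.045,0,0.036,-0.173,0.08,0,0.036,-0.173,0.105,0,0.036,-0.173,0.118,0,0.036,-0.173,0.123,0,0.036,-0.173,0.123,0]
}}

```text
time: 11.25
tool_pos: [0.4153, 0.3498, 0.0379]
tcp_rot: [-3.11, -0.442, -0.001]
wrist_force: [0.5, -1.3, 0.7]
width: 1.0
grip_force: 0.0
```

```bash
python3 - <<'E'
from h import *
s=bot.read_state();print(to(RINGS["l"],.038),s["wrist_force"])
E
```

```text
[-0.0007 -0.002  -0.0001] [ 0.5313 -1.3103  0.7099]
```

XL is within 1 mm of its bay centre. Now gripping L.

Call:
{"op": "play_rows", "data": {
  "steps": [-0.001,-0.001,0,0,-0.001,-0.001,0,0,-0.001,-0.001,0,0,-0.001,-0.001,0,0,-0.001,-0.001,0,0,-0.001,-0.001,0,0],
  "jaw": 255
}}

```text
time: 12.0
tool_pos: [0.4138, 0.3511, 0.0384]
tcp_rot: [-3.109, -0.443, -0.002]
wrist_force: [-1.4, -0.5, 6.6]
width: 0.572
grip_force: 47.2
```

```bash
python3 - <<'E'
from h import *
s=bot.read_state();print(s["tool_pos"],to((.45,.15),.14),to((.5,.0),.14),to(BAY["l"],.14),s["wrist_force"])
E
```

```text
[0.4138 0.3511 0.0384] [-0.0213  0.2031 -0.1017] [-0.0151  0.3611 -0.1018] [ 0.035   0.4994 -0.1018] [-1.392  -0.5079  6.5504]
```

Call:
{"op": "play_rows", "data": {
  "steps": [0,0,-0.01,0,0,0,-0.035,0,0,0.003,-0.075,0,-0.004,0.025,-0.1,0,-0.01,0.065,-0.102,0,-0.015,0.115,-0.102,0,-0.018,0.165,-0.102,0,-0.02,0.22,-0.102,0,-0.018,0.275,-0.102,0,-0.016,0.32,-0.102,0]
}}

```text
time: 13.25
tool_pos: [0.4869, 0.0367, 0.1393]
tcp_rot: [3.11, 0.442, -0.001]
wrist_force: [1.0, 0.4, -1.8]
width: 0.575
grip_force: 47.2
```

```bash
python3 - <<'E'
from h import *
s=bot.read_state();print(s["tool_pos"],to(BAY["l"],.14),s["wrist_force"],s["width"])
E
```

```text
[0.4869 0.0367 0.1393] [ 0.0527  0.1772 -0.0008] [ 1.0031  0.4136 -1.7514] 0.5753183123572055
```

Call:
{"op": "play_rows", "data": {
  "steps": [0.012,0.045,0,0,0.028,0.095,0,0,0.042,0.145,0,0,0.051,0.174,0,0,0.052,0.179,0.015,0,0.052,0.179,0.045,0,0.052,0.179,0.068,0,0.052,0.179,0.08,0,0.052,0.179,0.082,0,0.052,0.179,0.082,0]
}}

```text
time: 14.5
tool_pos: [0.5874, -0.1185, 0.0579]
tcp_rot: [3.11, 0.443, 0.001]
wrist_force: [0.3, 0.1, -1.9]
width: 0.572
grip_force: 47.3
```

```bash
python3 - <<'E'
from h import *
s=bot.read_state();print(s["tool_pos"],to(BAY["l"],.0494),s["wrist_force"],s["width"])
E
```

```text
[ 0.5874 -0.1185  0.0579] [-0.0007  0.0002  0.0085] [ 0.2585  0.1032 -1.8577] 0.5722100829999974
```

Call:
{"op": "play_rows", "data": {
  "steps": [0,0,0.002,0,0,0,0.004,0,0,0,0.006,0,0,0,0.007,0,0,0,0.008,0,0,0,0.0085,0,0,0,0.009,0,0,0,0.009,0]
}}

```text
time: 15.5
tool_pos: [0.587, -0.1187, 0.0495]
tcp_rot: [-3.11, -0.443, 0.0]
wrist_force: [-4.7, 0.4, 6.6]
width: 0.576
grip_force: 48.0
```

Call:
{"op": "play_rows", "data": {
  "steps": [0,0,0,0,0,0,0,0,0,0,0,0,0,0,0,0,0,0,0,0],
  "jaw": 0
}}

```text
time: 16.12
tool_pos: [0.587, -0.1187, 0.0482]
tcp_rot: [-3.11, -0.443, 0.0]
wrist_force: [-0.4, 0.6, -0.5]
width: 0.999
grip_force: 0.0
```

```bash
python3 - <<'E'
from h import *
s=bot.read_state();print(s["tool_pos"],s["wrist_force"],to((.5,.1),.16),to(RINGS["m"],.16))
E
```

```text
[ 0.587  -0.1187  0.0482] [-0.4246  0.6432 -0.5064] [-0.0225 -0.2343 -0.1118] [ 0.0682 -0.4318 -0.1118]
```

Call:
{"op": "play_rows", "data": {
  "steps": [0,0,-0.015,0,0,0,-0.05,0,-0.003,-0.005,-0.09,0,-0.01,-0.035,-0.112,0,-0.018,-0.08,-0.112,0,-0.025,-0.13,-0.112,0,-0.028,-0.18,-0.112,0,-0.022,-0.235,-0.112,0,-0.005,-0.285,-0.112,0,0.015,-0.325,-0.112,0]
}}

```text
time: 17.38
tool_pos: [0.5106, 0.1997, 0.1618]
tcp_rot: [-3.11, -0.444, -0.003]
wrist_force: [0.9, -0.5, 0.7]
width: 0.999
grip_force: 0.0
```

```bash
python3 - <<'E'
from h import *
s=bot.read_state();print(s["tool_pos"],s["wrist_force"],to(RINGS["m"],.16))
E
```

```text
[0.5106 0.1997 0.1618] [ 0.9161 -0.4609  0.7142] [ 0.0528 -0.1047  0.002 ]
```

Call:
{"op": "play_rows", "data": {
  "steps": [0.018,-0.035,0,0,0.04,-0.08,0,0,0.053,-0.104,0,0,0.053,-0.106,0.01,0,0.053,-0.106,0.04,0,0.053,-0.106,0.075,0,0.053,-0.106,0.105,0,0.053,-0.106,0.12,0,0.053,-0.106,0.126,0,0.053,-0.106,0.126,0]
}}

```text
time: 18.62
tool_pos: [0.5325, 0.314, 0.0348]
tcp_rot: [-3.11, -0.442, -0.001]
wrist_force: [0.5, 0.4, 0.8]
width: 0.995
grip_force: 0.0
```

```bash
python3 - <<'E'
from h import *
s=bot.read_state();print(s["tool_pos"],s["wrist_force"],to(RINGS["m"],.035))
a=bot.read_camera("top")["pixels"][120:280,120:380];b=bot.read_camera("side")["pixels"][150:320,150:350]
cv2.imwrite("pics/g3.png",np.hstack([cv2.resize(a,(420,340)),cv2.resize(b,(380,340))]))
E
```

```text
[0.5325 0.314  0.0348] [0.5486 0.4294 0.8193] [-0.0002 -0.0011 -0.0002]
```

View pics/g3.png

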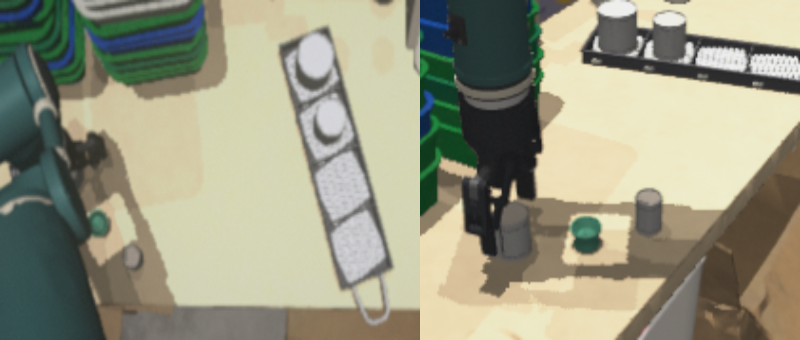

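XL and L stand in their bays, the fingers straddle M, and the dish is clear. Gripping.

Call:
{"op": "play_rows", "data": {
  "steps": [0,0,0,0,0,0,0,0,0,0,0,0,0,0,0,0,0,0,0,0,0,0,0,0],
  "jaw": 255
}}

```text
time: 19.48
tool_pos: [0.5325, 0.3145, 0.035]
tcp_rot: [-3.11, -0.443, -0.002]
wrist_force: [-0.4, -0.3, 5.4]
width: 0.457
grip_force: 45.5
```

```bash
python3 - <<'E'
from h import *
s=bot.read_state();print(s["tool_pos"],to(BAY["m"],.14),s["wrist_force"])
E
```

```text
[0.5325 0.3145 0.035 ] [-0.1487  0.4312 -0.1053] [-0.4256 -0.2501  5.4335]
```

Call:
{"op": "play_rows", "data": {
  "steps": [0,0,-0.01,0,0,0,-0.035,0,-0.003,0.003,-0.075,0,-0.015,0.025,-0.1,0,-0.035,0.065,-0.105,0,-0.055,0.115,-0.105,0,-0.075,0.165,-0.105,0,-0.095,0.22,-0.105,0,-0.112,0.275,-0.105,0,-0.125,0.325,-0.105,0]
}}

```text
time: 20.72
tool_pos: [0.5016, -0.0346, 0.139]
tcp_rot: [-3.11, -0.442, 0.001]
wrist_force: [0.5, -0.2, -1.2]
width: 0.454
grip_force: 45.6
```

Call:
{"op": "play_rows", "data": {
  "steps": [-0.006,0.03,0,0,-0.015,0.065,0,0,-0.022,0.095,0,0,-0.024,0.106,0,0,-0.024,0.106,0.02,0,-0.024,0.106,0.05,0,-0.024,0.106,0.075,0,-0.024,0.106,0.084,0,-0.024,0.106,0.085,0,-0.024,0.106,0.085,0]
}}

```text
time: 21.98
tool_pos: [0.5101, -0.1414, 0.0553]
tcp_rot: [3.11, 0.443, 0.002]
wrist_force: [0.0, -0.8, -0.8]
width: 0.458
grip_force: 45.7
```

```bash
python3 - <<'E'
from h import *
s=bot.read_state();print(s["tool_pos"],to(BAY["m"],.046),s["wrist_force"])
E
```

```text
[ 0.5101 -0.1414  0.0553] [-0.0001 -0.0002  0.0093] [ 0.0144 -0.7523 -0.7672]
```

Call:
{"op": "play_rows", "data": {
  "steps": [0,0,0.002,0,0,0,0.004,0,0,0,0.006,0,0,0,0.007,0,0,0,0.008,0,0,0,0.009,0,0,0,0.0097,0,0,0,0.0097,0]
}}

```text
time: 22.98
tool_pos: [0.5093, -0.1413, 0.046]
tcp_rot: [-3.11, -0.443, 0.001]
wrist_force: [-5.1, 1.4, 9.0]
width: 0.455
grip_force: 46.7
```

Call:
{"op": "play_rows", "data": {
  "steps": [0,0,0,0,0,0,0,0,0,0,0,0,0,0,0,0,0,0,0,0],
  "jaw": 60
}}

```text
time: 23.6
tool_pos: [0.5092, -0.1413, 0.0445]
tcp_rot: [-3.11, -0.443, 0.0]
wrist_force: [0.2, 0.5, 0.3]
width: 0.762
grip_force: 0.0
```

```bash
python3 - <<'E'
from h import *
s=bot.read_state();print(s["tool_pos"],s["width"],s["wrist_force"],to(RINGS["s"],.155))
E
```

```text
[ 0.5092 -0.1413  0.0445] 0.7618567995773683 [0.246  0.4853 0.2596] [ 0.0156 -0.3602 -0.1105]
```

Call:
{"op": "play_rows", "data": {
  "steps": [0,0,-0.015,0,0,0,-0.05,0,0.0,-0.005,-0.09,0,0.0,-0.035,-0.11,0,0.002,-0.085,-0.11,0,0.005,-0.14,-0.11,0,0.008,-0.2,-0.11,0,0.011,-0.255,-0.11,0,0.014,-0.31,-0.11,0,0.0156,-0.345,-0.11,0]
}}

```text
time: 24.85
tool_pos: [0.4275, 0.1967, 0.156]
tcp_rot: [-3.109, -0.445, -0.003]
wrist_force: [0.4, -0.3, 0.3]
width: 0.765
grip_force: 0.0
```

```bash
python3 - <<'E'
from h import *
s=bot.read_state();print(s["tool_pos"],to(RINGS["s"],.031))
E
```

```text
[0.4275 0.1967 0.156 ] [-0.0004 -0.0128  0.125 ]
```

Call:
{"op": "play_rows", "data": {
  "steps": [0,-0.008,0,0,0,-0.015,0.01,0,0,-0.015,0.04,0,0,-0.015,0.07,0,0,-0.015,0.095,0,0,-0.015,0.11,0,0,-0.015,0.119,0,0,-0.015,0.124,0,0,-0.015,0.124,0]
}}

```text
time: 25.98
tool_pos: [0.4241, 0.2088, 0.0308]
tcp_rot: [-3.11, -0.443, -0.001]
wrist_force: [0.2, 0.4, -0.0]
width: 0.761
grip_force: 0.0
```

```bash
python3 - <<'E'
from h import *
s=bot.read_state();print(s["tool_pos"],s["wrist_force"],to(RINGS["s"],.031))
b=bot.read_camera("side")["pixels"][150:320,170:370]
cv2.imwrite("pics/g4.png",cv2.resize(b,(600,510)))
E
```

```text
[0.4241 0.2088 0.0308] [ 0.1561  0.4085 -0.0018] [-0.0003 -0.0003 -0.0002]
```

View pics/g4.png

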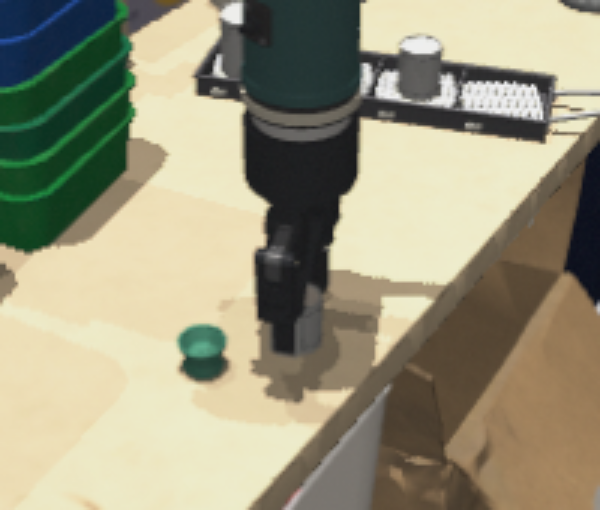

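The fingers are around S, the dish is clear, and M is in bay 2.

Call:
{"op": "play_rows", "data": {
  "steps": [0,0,0,0,0,0,0,0,0,0,0,0,0,0,0,0,0,0,0,0,0,0,0,0],
  "jaw": 255,
  "grip_force": 40
}}

```text
time: 26.78
tool_pos: [0.4244, 0.2091, 0.0313]
tcp_rot: [-3.11, -0.443, -0.002]
wrist_force: [-1.2, -0.5, 6.1]
width: 0.334
grip_force: 39.5
```

```bash
python3 - <<'E'
from h import *
s=bot.read_state();print(s["tool_pos"],to(BAY["s"],.042),s["wrist_force"])
E
```

```text
[0.4244 0.2091 0.0313] [-0.0955  0.3602 -0.0109] [-1.2086 -0.4605  6.1375]
```

Call:
{"op": "play_rows", "data": {
  "steps": [0,0,-0.01,0,0,0,-0.035,0,-0.002,0.003,-0.075,0,-0.008,0.025,-0.095,0,-0.018,0.065,-0.1,0,-0.03,0.115,-0.1,0,-0.044,0.165,-0.1,0,-0.058,0.22,-0.1,0,-0.073,0.275,-0.1,0,-0.087,0.325,-0.1,0]
}}

```text
time: 28.02
tool_pos: [0.4304, -0.1295, 0.1309]
tcp_rot: [3.11, 0.442, 0.001]
wrist_force: [0.8, 0.8, -0.1]
width: 0.338
grip_force: 39.7
```

Call:
{"op": "play_rows", "data": {
  "steps": [-0.005,0.022,0,0,-0.0085,0.034,0,0,-0.0085,0.035,0,0,-0.0085,0.035,0.02,0,-0.0085,0.035,0.05,0,-0.0085,0.035,0.072,0,-0.0085,0.035,0.08,0,-0.0085,0.035,0.081,0,-0.0085,0.035,0.081,0]
}}

```text
time: 29.15
tool_pos: [0.4333, -0.1636, 0.0504]
tcp_rot: [3.109, 0.443, 0.002]
wrist_force: [0.2, 0.2, -0.8]
width: 0.339
grip_force: 39.8
```

```bash
python3 - <<'E'
from h import *
s=bot.read_state();print(s["tool_pos"],to(BAY["s"],.0423),s["wrist_force"])
E
```

```text
[ 0.4333 -0.1636  0.0504] [-0.0001 -0.0001  0.0081] [ 0.2192  0.2461 -0.7886]
```

Call:
{"op": "play_rows", "data": {
  "steps": [0,0,0.002,0,0,0,0.004,0,0,0,0.005,0,0,0,0.006,0,0,0,0.007,0,0,0,0.008,0,0,0,0.0085,0,0,0,0.0085,0]
}}

```text
time: 30.15
tool_pos: [0.4326, -0.1636, 0.0423]
tcp_rot: [-3.11, -0.443, 0.001]
wrist_force: [-4.9, 2.0, 10.7]
width: 0.336
grip_force: 40.8
```

Call:
{"op": "play_rows", "data": {
  "steps": [0,0,0,0,0,0,0,0,0,0,0,0,0,0,0,0,0,0,0,0],
  "jaw": 110
}}

```text
time: 30.78
tool_pos: [0.4325, -0.1636, 0.041]
tcp_rot: [-3.11, -0.443, 0.0]
wrist_force: [0.4, 0.4, 1.0]
width: 0.57
grip_force: 0.0
```

Call:
{"op": "play_rows", "data": {
  "steps": [0,0,-0.01,0,0,0,-0.04,0,0,0,-0.08,0,0,0,-0.12,0,-0.01,-0.05,-0.14,0,-0.01,-0.1,-0.14,0,-0.01,-0.16,-0.14,0,-0.01,-0.22,-0.14,0,-0.01,-0.25,-0.14,0,-0.01,-0.25,-0.14,0]
}}

```text
time: 32.02
tool_pos: [0.3527, 0.0752, 0.1818]
tcp_rot: [-3.109, -0.45, -0.002]
wrist_force: [-0.2, -0.0, 0.7]
width: 0.567
grip_force: 0.0
```

```bash
python3 - <<'E'
from h import *
c=bot.read_camera("top");sd=bot.read_camera("side")
for n,z in (("s",.053),("m",.059),("l",.065),("xl",.071)):
    X=np.array([*BAY[n],z]); q=cv2.projectPoints(X[None],cv2.Rodrigues(c["R"])[0],c["t"],c["mtx"],c["dist"])[0][0,0]
    r={"s":8,"m":10,"l":12,"xl":13}[n]
    k,s=blob(c,q,r,185);P=np.array([ray(c,p,z) for p in k.astype(float)],np.float32);e=cv2.minEnclosingCircle(P);print(n,q,s,e,BAY[n])
h=cv2.cvtColor(c["pixels"],cv2.COLOR_BGR2HSV);m=((h[...,0]>60)&(h[...,0]<95)&(h[...,1]>90)).astype(np.uint8);m[:210]=0;m[240:]=0;m[:,:165]=0;m[:,200:]=0
ys,xs=np.nonzero(m);print("dish",len(xs),xs.size and ray(c,(xs.mean(),ys.mean()),.024)); print(bot.read_state()["tool_pos"])
cv2.imwrite("pics/f.png",np.hstack([cv2.resize(c["pixels"][120:280,270:390],(380,507)),cv2.resize(sd["pixels"][120:250,220:370],(400,507))]))
E
```

```text
s [344.2716 233.6856] [340 226  13  14  80] ((0.43563535809516907, -0.1688670814037323), 0.017562247812747955) [ 0.4332 -0.1635]
m [334.5516 203.9492] [327 193  14  18 154] ((0.5158544182777405, -0.1395745426416397), 0.023045875132083893) [ 0.51   -0.1412]
l [324.8923 174.5851] [317 168  16  15 194] ((0.5863298177719116, -0.11786681413650513), 0.021112244576215744) [ 0.5868 -0.1188]
xl [315.318  145.6589] [306 137  19  19 285] ((0.6630557775497437, -0.09502248466014862), 0.0257779061794281) [ 0.6636 -0.0965]
dish 0 0
[0.3534 0.0736 0.1816]
```

View pics/f.png

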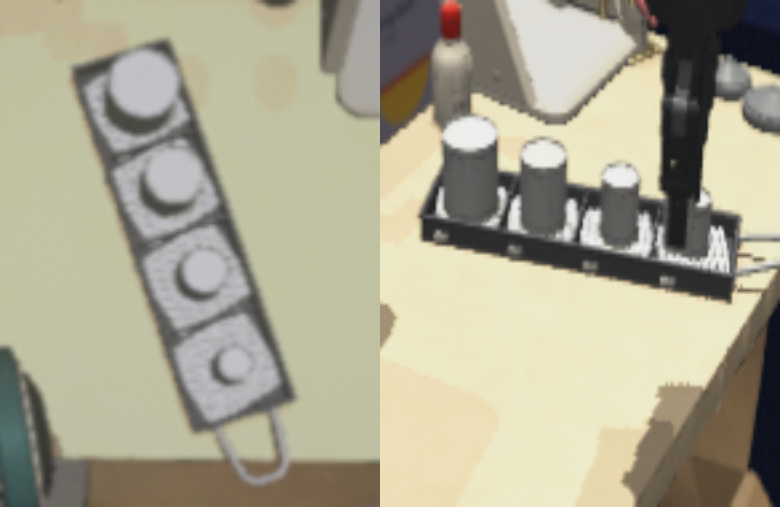

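All four rings stand centred in order of size. S and M merge with the white plates in the mask, but by eye they are within 1 px or so. One last check is the dish in the side view against the first picture.

```bash
python3 - <<'E'
from h import *
def d(p):
    h=cv2.cvtColor(p,cv2.COLOR_BGR2HSV);m=(h[...,0]>60)&(h[...,0]<95)&(h[...,1]>110);m[:250]=0;m[290:]=0;m[:,:215]=0;m[:,262:]=0
    y,x=np.nonzero(m);return len(x),x.mean(),y.mean()
print(d(cv2.imread("pics/side0.png")),d(bot.read_camera("side")["pixels"]))
E
```

```text
(136, np.float64(237.0), np.float64(264.4117647058824)) (141, np.float64(237.0), np.float64(264.5673758865248))
```

```bash
python3 -c "
from workcell import bot
print(bot.finish_job())"
```

```text
the job is handed in; nothing more can be done
None
```

I handed the job in at about 32 s: all four rings stand upright in their bays, smallest next to the handle and largest at the far end, and the glass dish is where it was. XL and L measured within about 2 mm of their bay centres. S and M blended into the white plates in the mask, so I checked those only by eye, at about 1 pixel (roughly 3 mm).

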